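Post the sold tumbler's price plaque

ROBOT

A 6-joint arm with a two-finger parallel gripper is mounted at the origin on the work surface. World frame = base frame: x ahead of the robot, y to its left, z up, the work surface at z = 0. Lengths are in m, angles in rad, forces in N, time in s.
With the tool pointing down it reaches from about 0.15 to 0.775 m from the base axis. Payload 6.1 kg.
Tool frame: the origin (TCP) lies on the centre line of the jaws, within the pads' length; the fingertips stand ctrl.nose_length ahead of it and the grasp point (between the pads) lies 11 mm behind it (ctrl.nose_length is the distance from the TCP to the fingertips, in m); x points along the fingers, y is the direction in which the jaws open and shut, and the axes are right-handed (so a half turn about x gives the same grasp; the last joint's range is limited). The gripper opens to 85 mm and grips with 20 to 120 N. Pads are 22 mm wide; open, the fingers measure 114 mm over their backs; the gripper's body (76 mm by 85 mm) begins 54 mm behind the grasp point. The pads swing forward as they close: fully open they stand 13 mm farther back than shut.
Start: joints at [-1.146, 0.126, -0.04, 1.405, 0, 1.571], TCP at [0.216, -0.478, 0.239] pointing down, gripper open.
Joint ranges: [-2.72, 2.72], [-0.95, 1.95], [-1.27, 1.35], [-1.78, 2.02], [-1.46, 1.47], [-3.14, 3.14]. Speed limits (rad/s): [2.39, 2.39, 3.01, 3.14, 3.14, 3.14].

INTERFACE

Orientations are given as a unit quaternion [w, x, y, z].
In Python, from plant import status, cams, workorder, ctrl gives the robot as it stands. The module is installed in compiled form; this text tells all that it offers.
- The arm moves only by the shell command python3 -m handwheel 'ROWS'. ROWS is text: rows parted by semicolons, each of 5 numbers parted by spaces: the shift along the tool's x, y, z scaled (see below), then the turn about the tool's x scaled (see below), then the gripper command: -1 is shut, 1 is fully open, values between are in proportion. A call has exactly 10 rows; each row is the pose to reach, as a shift and turn from the pose measured when the call began, along the tool's axes at that moment, turning the shorter way round; what a row does not reach only later rows make up. The controller multiplies each number of a shift by 400 mm and each number of a turn by 2 pi rad. A row lasts 1/10 s, in which the tool goes at most 50 mm and 8.59 degrees, less where a joint would pass 70% of its speed; a pose out of reach is approached as far as the arm can. A call with a number of a shift or a turn outside -1 to 1 is refused whole. A call with a gripper value outside its range is refused whole. The fingers move at their own pace and stop on an object; the grip force is fixed at half the most. Time passes only in rows, so rows that repeat a pose let the fingers close, or fill a call up. It gives the time, the measured TCP pose, the force and the opening at its end, in the units of the state.
- status.get_obs(): the state, without advancing time (a new reading comes with each control period).
- cams.read_camera(name): name is "scene" or "top"; returns a dict with "image" (480x640x3 uint8, red, green, blue), "mtx" (3x3 intrinsics, pixels), "cam_to_world" (4x4, takes a point from camera to world coordinates). Camera axes: x right, y up, looking along -z (the intrinsics and any distortion apply to the point x, -y, -z); pixel columns grow to the right and rows downward; lengths in m; the calibration is good to about 2 mm. A picture is of the moment at which its call begins. There is no depth.
- workorder.job_done(): hands the job in, once; it reports no verdict.
Trained networks look in a picture, given as the dict that the camera call returned (one of the last four; its "shot" number tells which), for a name from the list of things; names that differ only in an ending like _2 or _b are one class to them, and where a whole thing is asked for, a point or a joint stands for the part that bears it (a point fixed in the world has none). Each returns a list of dicts, best first, with "score" (0 to 1); they miss things now and then, are a little off and sometimes report something else, mostly with a low value. They report only what shows in the picture. A call takes as long as a camera call. They do not tell look-alikes from the thing itself.
- cams.silhouettes(picture, label): "pixels" (480x640 bool, what is visible of it).
- cams.tip_of(picture, label): "position" ([x, y, z] in m, in world coordinates, good to about 4 mm: a listed point, or the origin of a listed thing).
The state is a dict: "time_s": time; "q": joint angles; "qvel": joint speeds; "joint_torque": joint torques, N m; "position": TCP position; "eef_rot": TCP orientation; "contact_force": force on the tool from outside, world axes, zero at the start; "torque": the same for the moment, N m; "opening": finger opening in m.
Only numpy, scipy, OpenCV 4.12 (cv2) and the standard library are available. Lean on these libraries where they do the work, as an engineer would, in place of code of your own. Each camera call takes 0.05 s, during which the arm holds its last target. There are 200 camera calls.

TASK

The blue tumbler has been sold: lift it off its display block and set it down gently, upright, near the middle of the round cork wrapping mat. Then pull its price plaque (the one with the blue band) up out of the block and post it through the slot in the red lid of the takings box, pushing it past the sprung flap so that it drops inside and the flap shuts behind it. Leave all the other tumblers, plaques, bowls and the vase standing where they are.

Things in the scene. Friction and masses are not known exactly. Their poses are not given: they have to be found in the camera images.
- tumbler_blue: the sold one: cobalt blue glazed stoneware tumbler, straight cylinder 60 mm across and 90 mm high. Origin: centre of its underside, z up. It stands at the start on the display block of its own colour, just behind the plaque (about 10 mm of room between them). 0.15 to 0.30 kg.
- plaque_blue: stoneware price plaque, cream with a cobalt blue band along its top, standing upright on its long edge in the groove of its display block: 8 mm thick (its x) by 80 mm wide (its y) by 60 mm high. Origin: centre of its lower edge, z up. 0.08 to 0.11 kg.
- stand_blue: dark wooden display block of the blue tumbler, fixed on the board: 90 (its x) by 68 (its y) by 24 mm high. Across it runs a groove 10 mm wide and 16 mm deep, its middle 30 mm towards +x, in which the plaque stands; the tumbler's middle is about 14 mm towards -x. Origin: centre of its underside; the other two are alike.
- mat: round cork mat, 110 mm across, 5 mm thick, fixed on the table to the robot's right: the wrapping place. Origin: centre of its underside (table level).
- takings_box: the takings box, fixed on the table to the robot's left: 120 (its x) by 130 (its y) by 150 mm high on a plywood foot 140 by 150 by 12 mm; clear 5 mm walls, flat red lid 5 mm thick with the posting slot in its middle; empty inside. Nothing stands above the lid. Origin: centre of its underside, z up.
- slot (a point): centre of the posting slot, level with the lid's upper face, 150 mm above the table. Axes as the box's: the slot is 86 mm long (y) by 12 mm wide (x), framed in steel, straight down through the 5 mm lid. A plaque goes in upright, long edge first.
- flap (a joint): sprung steel flap under the slot, reaching 34 mm down when open; 0 = shut, grows to 1.5 rad as it swings down. A plaque merely set in the slot rests on it: it takes a push of about 2 N, which eases as the flap swings aside; past it (some 40 mm in) the plaque drops when let go, or may need a push from above. It shuts by itself.
- board: plank display board, 300 (its x) by 330 (its y) by 18 mm thick, fixed on the table; its upper face is 18 mm above the table. Origin: centre of its underside.
- tumbler_amber: bystander: amber glazed stoneware tumbler, straight cylinder 60 mm across and 90 mm high. Origin: centre of its underside, z up. It stands at the start on the display block of its own colour, just behind the plaque (about 10 mm of room between them).
- tumbler_green: bystander: green glazed stoneware tumbler, straight cylinder 60 mm across and 90 mm high. Origin: centre of its underside, z up. It stands at the start on the display block of its own colour, just behind the plaque (about 10 mm of room between them).
- plaque_amber: bystander: stoneware price plaque, cream with a amber band along its top, standing upright on its long edge in the groove of its display block: 8 mm thick (its x) by 80 mm wide (its y) by 60 mm high. Origin: centre of its lower edge, z up.
- plaque_green: bystander: stoneware price plaque, cream with a green band along its top, standing upright on its long edge in the groove of its display block: 8 mm thick (its x) by 80 mm wide (its y) by 60 mm high. Origin: centre of its lower edge, z up.
- vase: bystander: dark red bud vase, 57 mm across the belly, narrowing to a neck 34 mm across, 160 mm high, on the board at its near edge. Origin: centre of its underside, z up.
- bowl_cream: bystander: cream bowl, teal inside, 84 mm across the rim and 68 mm high, on the board's far part. Origin: centre of its underside, z up
- bowl_teal: bystander: teal bowl, yellow inside, 84 mm across the rim and 68 mm high, on the board's far part. Origin: centre of its underside, z up
- bowl_wood: bystander: turned wooden bowl, 124 mm across the rim and 58 mm high, on the table beside the mat, before or behind it. Origin: centre of its underside, z up
Mind the look-alikes: they are no part of the job. Of the things that look like the takings_box, the larger one is meant.

How it is judged:
By the outcome, as a careful person would: the job done as asked, in the order asked, and still so for the second after the job is handed in, with the robot touching nothing.
It also fails if it takes over 58 s, if anything falls off the work surface, if the arm or the gripper's body presses on something with over 40 N, if the wrist force passes 120 N, or if a joint passes its speed limit or range.

## Working session

There is one attempt and no reset: what is moved stays moved. The work goes in short steps, Python scripts to look and compute and a shell command to move; the robot and the scene stay as the last step left them, time stands still between calls to the robot, and variables do not carry over. Pictures are saved under pics/ and viewed, about 8 in all and at most 12, crops included, and the job is handed in when it is done.

```bash
mkdir -p pics; python3 - <<'E'
from plant import status,cams,ctrl
import cv2,numpy as np
print(ctrl.nose_length); o=status.get_obs(); print({k:np.round(v,3) for k,v in o.items()})
for c in("scene","top"):
    p=cams.read_camera(c); cv2.imwrite(f"pics/{c}0.png",p["image"][:,:,::-1])
    print(c,p["mtx"].round(1).tolist(),p["cam_to_world"].round(3).tolist(),[k for k in p])
    for n in["tumbler_blue","plaque_blue","stand_blue","mat","takings_box","slot","board","vase","bowl_wood","bowl_teal","bowl_cream","tumbler_amber","tumbler_green"]:
        print(n,[(round(d["score"],2),np.round(d["position"],3).tolist()) for d in cams.tip_of(p,n)])
E
```

```text
0.008
{'time_s': np.float64(0.0), 'q': array([-1.146,  0.126, -0.041,  1.405,  0.   ,  1.571]), 'qvel': array([ 0.001,  0.   , -0.001,  0.   , -0.001, -0.001]), 'joint_torque': array([-1.0000e-03, -4.3592e+01,  3.5292e+01,  1.7000e-02, -0.0000e+00,
        0.0000e+00]), 'position': array([ 0.216, -0.478,  0.239]), 'eef_rot': array([-0.149, -0.691, -0.15 ,  0.691]), 'contact_force': array([-0.584,  0.362,  0.686]), 'torque': array([0.021, 0.01 , 0.038]), 'opening': np.float64(0.086)}
scene [[564.8, 0.0, 328.9], [0.0, 564.8, 245.6], [0.0, 0.0, 1.0]] [[-0.477, -0.75, 0.459, 1.074], [0.879, -0.408, 0.246, 0.298], [0.003, 0.521, 0.854, 1.152], [0.0, 0.0, 0.0, 1.0]] ['image', 'mtx', 'cam_to_world', 'shot']
tumbler_blue [(0.82, [0.526, 0.059, 0.042])]
plaque_blue [(0.74, [0.655, -0.042, 0.028]), (0.69, [0.571, 0.065, 0.027])]
stand_blue [(0.78, [0.544, 0.066, 0.02])]
mat [(0.86, [0.46, -0.31, -0.001])]
takings_box [(0.94, [0.309, 0.312, -0.002]), (0.71, [0.619, -0.343, 0.001]), (0.65, [0.519, 0.328, -0.004])]
slot [(0.96, [0.315, 0.312, 0.114]), (0.75, [0.523, 0.325, 0.15])]
board [(0.56, [
[... 663 characters left out ...]
_blue [(0.65, [0.544, 0.067, 0.018]), (0.56, [0.461, -0.312, -0.001])]
mat [(0.94, [0.463, -0.311, 0.001])]
takings_box [(0.62, [0.52, 0.32, -0.001]), (0.61, [0.312, 0.314, 0.001])]
slot [(0.64, [0.312, 0.315, 0.109]), (0.56, [0.516, 0.329, 0.151])]
board [(0.97, [0.577, -0.042, 0.007])]
vase [(0.88, [0.472, -0.05, 0.016])]
bowl_wood [(0.67, [0.62, -0.344, -0.001]), (0.38, [0.463, -0.31, 0.0])]
bowl_teal [(0.78, [0.667, -0.168, 0.022]), (0.51, [0.653, 0.081, 0.021])]
bowl_cream [(0.78, [0.653, 0.081, 0.023])]
tumbler_amber [(0.67, [0.655, 0.082, 0.022]), (0.56, [0.606, -0.038, 0.043])]
tumbler_green [(0.68, [0.532, -0.149, 0.044]), (0.25, [0.517, 0.327, 0.152]), (0.2, [0.656, 0.082, 0.024])]
```

View pics/scene0.png

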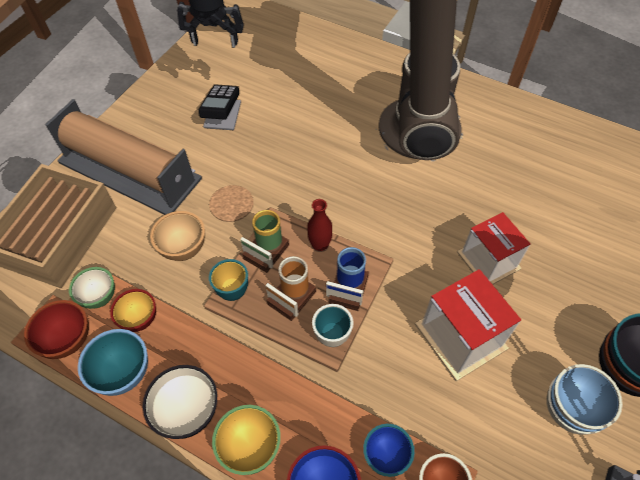

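View pics/top0.png

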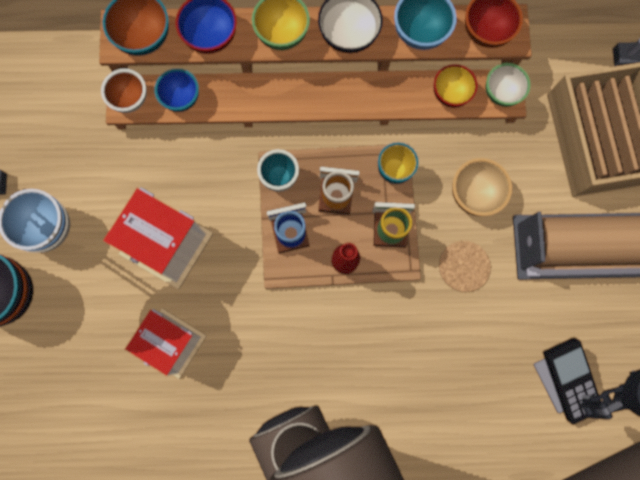

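Views 1–2: the scene shows the blue tumbler at (351,268), with its blue-banded plaque at (344,293). In the top view they are at (290,230) and (287,210).

- **Could be taken for the blue tumbler:** the shelf's blue bowls, top (207,22) and (177,89), and the amber and green tumblers, top (337,188) and (395,222).
- **Could be taken for the box:** the small red-lidded one, top (160,342). The larger one at top (155,238) is meant.

Next I'll rectify both cameras onto the planes that matter to measure and check in one crop.

```bash
cat >h.py <<'E'
import numpy as np,cv2
from plant import status,cams
from scipy.spatial.transform import Rotation as R
def proj(p,X):
    T=p["cam_to_world"]; c=(np.asarray(X,float)-T[:3,3])@T[:3,:3]; c=c*[1,-1,-1]
    u=c@p["mtx"].T; return u[:,:2]/u[:,2:]
def rect(p,cx,cy,z,half=.1,s=2000):
    "plane z, s px/m; image up=+x, right=-y"
    n=int(2*half*s); g=np.float32([[0,0],[n,0],[n,n],[0,n]])
    W=[[cx+half-v/s,cy+half-u/s,z] for u,v in g]
    H=cv2.getPerspectiveTransform(np.float32(proj(p,W)),g)
    return cv2.warpPerspective(p["image"],H,(n,n))
def obs(): return status.get_obs()
def rot():
    q=obs()["eef_rot"]; return R.from_quat([q[1],q[2],q[3],q[0]]).as_matrix()
def go(pos,yaw=None):
    "numbers for a move to TCP pos with jaw axis at yaw (world, mod pi)"
    o=obs(); M=rot(); d=M.T@(np.array(pos)-o["position"])/.4
    cur=np.arctan2(M[1,1],M[0,1]); t=0
    if yaw is not None:
        dy=(yaw-cur+np.pi/2)%np.pi-np.pi/2; t=-dy if M[2,0]<0 else dy
    print("shift",d.round(4),"turn",round(t/2/np.pi,4),"pos",o["position"].round(4),"jawyaw",round(cur,3),"xaxis",M[:,0].round(3),"q1,q6",o["q"][[0,5]].round(2),"F",o["contact_force"].round(1),"open",round(float(o["opening"]),4),"t",round(float(o["time_s"]),2),
     "mm/row",round(np.linalg.norm(d)*400))
E
cat > m.py <<'E'
from h import *
ps=[cams.read_camera(c) for c in("scene","top")]
row=[[rect(p,.545,.063,.132,.07),rect(p,.573,.066,.086,.07),rect(p,.519,.325,.150,.07)] for p in ps]
im=np.vstack([np.hstack(r) for r in row])[:,:,::-1].copy()
for i in range(2):
  for j in range(3): cv2.drawMarker(im,(140+280*j,140+280*i),(0,255,0),0,12)
im=cv2.resize(im,None,fx=.95,fy=.95); cv2.imwrite("pics/rect.png",im)
# pose fit to silhouettes
from scipy.optimize import minimize
def box(x,y,a,lx,ly,z0,z1):
    c,s=np.cos(a),np.sin(a); return [[x+c*u-s*v,y+s*u+c*v,z] for u in(-lx/2,lx/2) for v in(-ly/2,ly/2) for z in(z0,z1)]
def cyl(x,y,a,r,z0,z1): return [[x+r*np.cos(t),y+r*np.sin(t),z] for t in np.linspace(0,6.28,40) for z in(z0,z1)]
def fit(lab,model,x0,px):
    ms=[]
    for p,c in zip(ps,px):
        L=[d["pixels"] for d in cams.silhouettes(p,lab)]
        if not L: continue
        m=min(L,key=lambda m:np.hypot(*(np.argwhere(m).mean(0)[::-1]-c))); ms.append((p,m.astype(np.uint8)))
    def cost(v,full=False):
        out=[]
        for p,m in ms:
            h=cv2.convexHull(np.float32(proj(p,model(*v)))); f=np.zeros((480,640),np.uint8)
            cv2.fillConvexPoly(f,np.int32(h*16),1,cv2.LINE_8,4); out.append(1-(f&m).sum()/(f|m).sum())
        return out if full else np.mean(out)
    sim=np.array([x0]+[np.add(x0,e) for e in([.01,0,0],[0,.01,0],[0,0,.15])])
    r=minimize(cost,x0,method="Nelder-Mead",options=dict(initial_simplex=sim)); print(lab,r.x.round(4),np.round(cost(r.x,1),2))
fit("tumbler_blue",lambda x,y,a:cyl(x,y,a,.03,.042,.132),[.529,.058,0],[(351,268),(290,230)])
fit("plaque_blue",lambda x,y,a:box(x,y,a,.008,.08,.036,.086),[.573,.066,.15],[(344,293),(287,210)])
fit("takings_box",lambda x,y,a:box(x,y,a,.12,.13,.0,.15),[.519,.325,-.55],[(473,315),(155,238)])
E
python3 m.py
```

```text
tumbler_blue [ 0.53    0.0603 -0.031 ] [0.17 0.09]
plaque_blue [0.5743 0.0675 0.2005] [0.19 0.3 ]
takings_box [ 0.522   0.3256 -0.5449] [0.1  0.12]
```

View pics/rect.png

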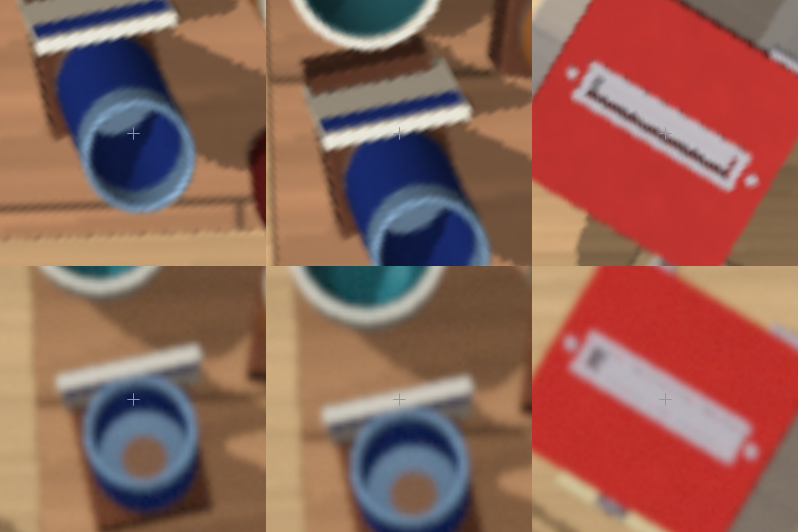

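View 3: the crops confirm the blue tumbler and blue-banded plaque, and the larger box's slot.

| Thing | x, y (m) | Yaw (rad) |
|---|---|---|
| Tumbler | 0.531, 0.060 | – |
| Plaque | 0.575, 0.0665 | 0.21 |
| Slot | 0.521, 0.327 | -0.53 |

Next I move above the tumbler.

```bash
python3 -c "
from h import *
go((.531,.06,.239),.21+np.pi/2)"
```

```text
shift [ 7.0000e-04 -9.0200e-01 -1.2713e+00] turn 0.0342 pos [ 0.2164 -0.4783  0.2393] jawyaw -1.146 xaxis [-0.  0. -1.] q1,q6 [-1.15  1.57] F [0.1 0.3 0. ] open 0.0856 t 1.8 mm/row 624
```

```bash
python3 -m handwheel '0 -0.7 -0.98 0.034 1;0 -0.7 -0.98 0.034 1;0 -0.7 -0.98 0.034 1;0 -0.7 -0.98 0.034 1;0 -0.7 -0.98 0.034 1;0 -0.7 -0.98 0.034 1;0 -0.7 -0.98 0.034 1;0 -0.7 -0.98 0.034 1;0 -0.7 -0.98 0.034 1;0 -0.7 -0.98 0.034 1'; python3 -c "
from h import *
go((.531,.06,.18),.21+np.pi/2)"
```

```text
time_s: 2.8
position: [0.4592, -0.0589, 0.2394]
eef_rot: [0.075, 0.703, 0.075, -0.703]
contact_force: [0.8, -1.4, -0.3]
opening: 0.0849
shift [ 0.1488 -0.2525 -0.2384] turn 0.0005 pos [ 0.4592 -0.0589  0.2394] jawyaw -1.357 xaxis [ 0.001  0.    -1.   ] q1,q6 [-0.13  2.8 ] F [ 0.8 -1.4 -0.3] open 0.0849 t 2.8 mm/row 151
```

```bash
python3 -m handwheel '0 -0.252 -0.238 0 1;0 -0.252 -0.238 0 1;0 -0.252 -0.238 0 1;0 -0.252 -0.238 0 1;0 -0.252 -0.238 0 1;0.1 -0.252 -0.238 0 1;0.15 -0.252 -0.238 0 1;0.15 -0.252 -0.238 0 1;0.15 -0.252 -0.238 0 1;0.15 -0.252 -0.238 0 1'; python3 -c "
from h import *
go((.531,.06,.092),.21+np.pi/2)
p=cams.read_camera('scene');q=cams.read_camera('top')
cv2.imwrite('pics/a.png',np.hstack([cv2.resize(p['image'][180:330,260:460],(400,300)),cv2.resize(q['image'][130:280,190:390],(400,300))])[:,:,::-1])"
```

```text
time_s: 3.8
position: [0.5315, 0.0592, 0.1813]
eef_rot: [0.075, 0.704, 0.075, -0.702]
contact_force: [1.1, -0.2, -0.1]
opening: 0.0853
shift [ 0.2233 -0.0022  0.0015] turn 0.0004 pos [0.5315 0.0592 0.1813] jawyaw -1.358 xaxis [ 0.003  0.001 -1.   ] q1,q6 [0.11 3.04] F [ 1.1 -0.2 -0.1] open 0.0853 t 3.8 mm/row 89
```

View pics/a.png

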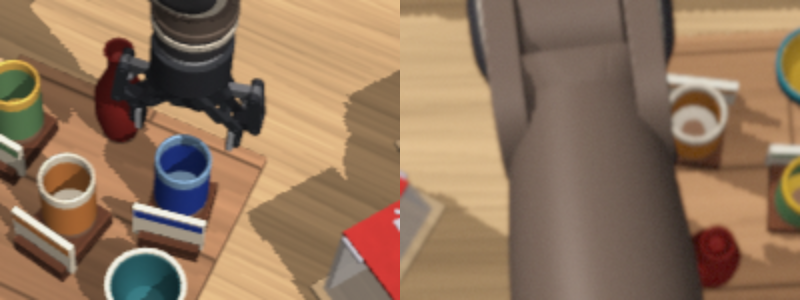

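View 4: the jaws straddle the tumbler along the plaque's width direction, with the vase clear. I descend and grip.

```bash
python3 -m handwheel '0.1 -0.002 0.001 0 1;0.18 -0.002 0.001 0 1;0.235 -0.002 0.001 0 1;0.235 -0.002 0.001 0 1;0.235 -0.002 0.001 0 1;0.235 -0.002 0.001 0 -1;0.235 -0.002 0.001 0 -1;0.235 -0.002 0.001 0 -1;0.235 -0.002 0.001 0 -1;0.235 -0.002 0.001 0 -1'; python3 -m handwheel '0 0 0 0 -1;0 0 0 0 -1;0 0 0 0 -1;-0.02 0 0 0 -1;-0.06 0 0 0 -1;-0.12 0 0 0 -1;-0.24 0 0 0 -1;-0.36 0 0 0 -1;-0.46 0 0 0 -1;-0.46 0 0 0 -1';python3 -c "
from h import *
go((.4615,-.3105,.28))"
```

```text
time_s: 4.9
position: [0.5329, 0.0602, 0.0893]
eef_rot: [0.075, 0.706, 0.075, -0.701]
contact_force: [0.3, -1.4, 6.2]
opening: 0.0589
time_s: 5.9
position: [0.5334, 0.0603, 0.28]
eef_rot: [0.075, 0.709, 0.075, -0.697]
contact_force: [0.5, 0.1, -2.4]
opening: 0.059
shift [-0.0047  0.8683  0.3713] turn 0.0 pos [0.5334 0.0603 0.28  ] jawyaw -1.358 xaxis [ 0.017  0.002 -1.   ] q1,q6 [0.11 3.04] F [ 0.5  0.1 -2.4] open 0.059 t 5.9 mm/row 378
```

```bash
python3 -m handwheel '0 0.09 0.038 0 -1;0 0.19 0.081 0 -1;0 0.29 0.124 0 -1;0 0.39 0.167 0 -1;0 0.49 0.21 0 -1;0 0.59 0.252 0 -1;0 0.69 0.295 0 -1;0 0.79 0.338 0 -1;0 0.84 0.36 0 -1;0 0.868 0.371 0 -1'; python3 -c "
from h import *
go((.4615,-.3105,.28))
p=cams.read_camera('scene')
for n in ['mat','tumbler_blue']:print(n,[(round(d['score'],2),np.round(d['position'],3).tolist()) for d in cams.tip_of(p,n)][:2])
go((.4615,-.3105,.06))"
```

```text
time_s: 6.9
position: [0.4606, -0.3121, 0.2768]
eef_rot: [0.074, 0.709, 0.075, -0.698]
contact_force: [0.4, 0.3, -2.7]
opening: 0.0588
shift [-0.008  -0.0034 -0.0032] turn 0.0 pos [ 0.4606 -0.3121  0.2768] jawyaw -1.361 xaxis [ 0.015  0.003 -1.   ] q1,q6 [-0.6   2.33] F [ 0.4  0.3 -2.7] open 0.0588 t 6.9 mm/row 4
mat [(0.94, [0.461, -0.312, 0.002])]
tumbler_blue [(0.86, [0.455, -0.308, 0.23]), (0.58, [0.524, 0.325, 0.149])]
shift [0.5434 0.0007 0.0091] turn 0.0 pos [ 0.4615 -0.3101  0.2774] jawyaw -1.359 xaxis [ 0.016  0.003 -1.   ] q1,q6 [-0.6   2.33] F [ 0.8  0.1 -2.6] open 0.0592 t 7.05 mm/row 217
```

Lowering to just above the mat, then creeping down slowly to contact.

```bash
python3 -m handwheel '0.1 0 0.002 0 -1;0.2 0 0.003 0 -1;0.3 0 0.005 0 -1;0.38 0 0.006 0 -1;0.45 0 0.008 0 -1;0.5 0 0.009 0 -1;0.53 0 0.009 0 -1;0.545 0 0.009 0 -1;0.545 0 0.009 0 -1;0.545 0 0.009 0 -1'; python3 -c "
from h import *
go((.4615,-.3105,.052))"
```

```text
time_s: 8.05
position: [0.4622, -0.3103, 0.0605]
eef_rot: [0.075, 0.709, 0.075, -0.697]
contact_force: [-0.7, -0.4, -1.6]
opening: 0.0589
shift [0.0212 0.     0.0022] turn 0.0 pos [ 0.4622 -0.3103  0.0605] jawyaw -1.358 xaxis [ 0.018  0.002 -1.   ] q1,q6 [-0.6   2.33] F [-0.7 -0.4 -1.6] open 0.0589 t 8.05 mm/row 9
```

```bash
python3 -m handwheel '0.002 0 0 0 -1;0.004 0 0 0 -1;0.006 0 0 0 -1;0.008 0 0 0 -1;0.01 0 0 0 -1;0.012 0 0 0 -1;0.014 0 0 0 -1;0.016 0 0 0 -1;0.018 0 0 0 -1;0.018 0 0 0 -1'; python3 -c "
from h import *
go((.4615,-.3105,.052))"
```

```text
time_s: 9.05
position: [0.4623, -0.3102, 0.0531]
eef_rot: [0.075, 0.709, 0.075, -0.697]
contact_force: [0.6, -0.6, -3.0]
opening: 0.0587
shift [0.0027 0.0002 0.0021] turn 0.0 pos [ 0.4623 -0.3102  0.0531] jawyaw -1.358 xaxis [ 0.017  0.002 -1.   ] q1,q6 [-0.6   2.33] F [ 0.6 -0.6 -3. ] open 0.0587 t 9.05 mm/row 1
```

```bash
python3 -m handwheel '0.001 0 0 0 -1;0.002 0 0 0 -1;0.003 0 0 0 -1;0.004 0 0 0 -1;0.005 0 0 0 -1;0.005 0 0 0 -1;0.006 0 0 0 -1;0.006 0 0 0 -1;0.007 0 0 0 -1;0.007 0 0 0 -1'; python3 -c "
from h import *
go((.4615,-.3105,.052))"
```

```text
time_s: 10.05
position: [0.4628, -0.3102, 0.0524]
eef_rot: [0.075, 0.71, 0.075, -0.696]
contact_force: [-2.8, 4.3, 13.1]
opening: 0.0589
shift [0.0009 0.0001 0.0034] turn 0.0 pos [ 0.4628 -0.3102  0.0524] jawyaw -1.358 xaxis [ 0.019  0.002 -1.   ] q1,q6 [-0.6   2.33] F [-2.8  4.3 13.1] open 0.0589 t 10.05 mm/row 1
```

Contact at about 13 N on the mat. I release and rise.

```bash
python3 -m handwheel '0 0 0 0 -1;0 0 0 0 0.6;0 0 0 0 1;0 0 0 0 1;0 0 0 0 1;0 0 0 0 1;-0.05 0 0 0 1;-0.15 0 0 0 1;-0.27 0 0 0 1;-0.39 0 0 0 1'; python3 -m handwheel '-0.12 0 0 0 0;-0.18 0 0 0 -0.3;-0.18 0 0 0 -0.3;-0.18 -0.1 0 -0.02 -0.3;-0.18 -0.2 -0.05 -0.04 -0.3;-0.18 -0.3 -0.1 -0.06 -0.3;-0.18 -0.4 -0.15 -0.08 -0.3;-0.18 -0.5 -0.19 -0.1 -0.3;-0.18 -0.6 -0.23 -0.12 -0.3;-0.18 -0.7 -0.28 -0.14 -0.3'; python3 -c "
from h import *
p=cams.read_camera('scene')
for n in ['tumbler_blue','plaque_blue']:print(n,[(round(d['score'],2),np.round(d['position'],3).tolist()) for d in cams.tip_of(p,n)][:2])
cv2.imwrite('pics/b.png',cv2.resize(p['image'][130:350,140:440],(600,440))[:,:,::-1])
go((.575,.0665,.25),.21)"
```

```text
time_s: 11.05
position: [0.4593, -0.3101, 0.2097]
eef_rot: [0.075, 0.71, 0.075, -0.697]
contact_force: [1.3, -0.6, -0.2]
opening: 0.0849
time_s: 12.05
position: [0.5079, -0.0113, 0.2822]
eef_rot: [0.371, 0.609, 0.366, -0.598]
contact_force: [0.3, -0.0, -0.4]
opening: 0.0299
tumbler_blue [(0.95, [0.458, -0.311, 0.003])]
plaque_blue [(0.91, [0.572, 0.069, 0.026])]
shift [ 0.0828  0.0591 -0.2467] turn -0.1089 pos [ 0.5084 -0.0106  0.2818] jawyaw -0.474 xaxis [ 0.017  0.002 -1.   ] q1,q6 [-0.02  2.02] F [-1.  -0.3  0. ] open 0.0302 t 12.2 mm/row 107
```

View pics/b.png

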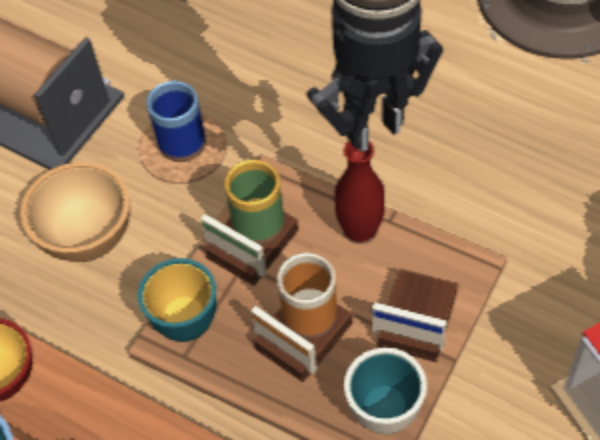

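View 5: the blue tumbler stands upright, centred on the cork at crop (177,125). The bystanders are unmoved and the plaque stands free at crop (408,325). I go above it with the jaws at 30 mm.

```bash
python3 -m handwheel '0 0.059 -0.245 -0.109 -0.3;0 0.059 -0.245 -0.109 -0.3;0 0.059 -0.245 -0.109 -0.3;0 0.059 -0.245 -0.109 -0.3;0.08 0.059 -0.245 -0.109 -0.3;0.2 0.059 -0.245 -0.109 -0.3;0.3 0.059 -0.245 -0.109 -0.3;0.36 0.059 -0.245 -0.109 -0.3;0.36 0.059 -0.245 -0.109 -0.3;0.36 0.059 -0.245 -0.109 -0.3'; python3 -c "
from h import *
go((.574,.067,.079),.21)
p=cams.read_camera('scene')
cv2.imwrite('pics/c.png',cv2.resize(p['image'][230:330,290:410],(600,500),interpolation=cv2.INTER_CUBIC)[:,:,::-1])"
```

```text
time_s: 13.2
position: [0.5762, 0.0652, 0.1391]
eef_rot: [0.553, 0.449, 0.546, -0.441]
contact_force: [0.7, 0.1, 0.4]
opening: 0.0298
shift [ 0.1501 -0.0068 -0.0056] turn -0.0001 pos [0.5762 0.0652 0.1391] jawyaw 0.209 xaxis [ 0.015  0.002 -1.   ] q1,q6 [0.11 1.47] F [0.7 0.1 0.4] open 0.0298 t 13.2 mm/row 60
```

View pics/c.png

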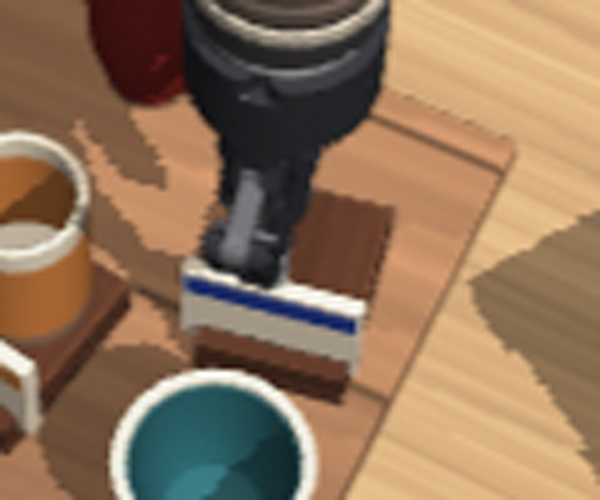

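View 6: the jaws hang over the plaque (crop top edge (185,265)–(365,305)), clear of the bowl. I descend and grip.

```bash
python3 -m handwheel '0.05 -0.006 -0.005 0 -0.3;0.1 -0.006 -0.005 0 -0.3;0.13 -0.006 -0.005 0 -0.3;0.15 -0.006 -0.005 0 -0.3;0.15 -0.006 -0.005 0 -0.3;0.15 -0.006 -0.005 0 -0.3;0.15 -0.006 -0.005 0 -1;0.15 -0.006 -0.005 0 -1;0.15 -0.006 -0.005 0 -1;0.15 -0.006 -0.005 0 -1'; python3 -m handwheel '0 0 0 0 -1;0 0 0 0 -1;0 0 0 0 -1;-0.005 0 0 0 -1;-0.01 0 0 0 -1;-0.015 0 0 0 -1;-0.02 0 0 0 -1;-0.025 0 0 0 -1;-0.03 0 0 0 -1;-0.04 0 0 0 -1'; python3 -c "
from h import *
go((.574,.067,.25),.21)"
```

```text
time_s: 14.25
position: [0.575, 0.067, 0.0813]
eef_rot: [0.554, 0.449, 0.545, -0.44]
contact_force: [-3.4, -0.3, 5.6]
opening: 0.0063
time_s: 15.25
position: [0.5748, 0.067, 0.0974]
eef_rot: [0.554, 0.449, 0.545, -0.44]
contact_force: [-0.8, -0.4, -1.0]
opening: 0.0061
shift [-3.814e-01  4.900e-03  1.000e-04] turn -0.0 pos [0.5748 0.067  0.0974] jawyaw 0.21 xaxis [ 0.018  0.002 -1.   ] q1,q6 [0.12 1.48] F [-0.8 -0.4 -1. ] open 0.0061 t 15.25 mm/row 153
```

```bash
python3 -m handwheel '-0.02 0 0 0 -1;-0.05 0 0 0 -1;-0.1 0 0 0 -1;-0.2 0 0 0 -1;-0.3 0 0 0 -1;-0.37 0 0 0 -1;-0.38 0 0 0 -1;-0.38 0 0 0 -1;-0.38 0 0 0 -1;-0.38 0 0 0 -1'; python3 -c "
from h import *
go((.521,.327,.245),-.53)"
```

```text
time_s: 16.25
position: [0.5715, 0.0665, 0.2478]
eef_rot: [0.553, 0.449, 0.546, -0.441]
contact_force: [-0.2, 0.8, -1.1]
opening: 0.006
shift [ 0.0064  0.012  -0.6632] turn 0.1177 pos [0.5715 0.0665 0.2478] jawyaw 0.21 xaxis [ 0.015  0.002 -1.   ] q1,q6 [0.12 1.48] F [-0.2  0.8 -1.1] open 0.006 t 16.25 mm/row 265
```

```bash
python3 -m handwheel '0 0.001 -0.06 0.012 -1;0 0.003 -0.14 0.025 -1;0 0.004 -0.23 0.04 -1;0 0.006 -0.33 0.06 -1;0 0.008 -0.43 0.08 -1;0 0.01 -0.52 0.1 -1;0 0.012 -0.6 0.118 -1;0.006 0.012 -0.64 0.118 -1;0.006 0.012 -0.663 0.118 -1;0.006 0.012 -0.663 0.118 -1'; cat > look.py <<'E'
from h import *
import sys
ps=[cams.read_camera(c) for c in("scene","top")]
go((.521,.327,.245),-.53)
for p in ps:
  for n in['plaque_blue','slot']: print(n,[(round(d['score'],2),np.round(d['position'],4).tolist()) for d in cams.tip_of(p,n)][:2])
a,b=[cv2.resize(p['image'][y:y+130,x:x+130],(400,400),interpolation=cv2.INTER_CUBIC) for p,(x,y) in zip(ps,((400,230),(90,170)))]
cv2.imwrite(sys.argv[1],np.hstack([a,b])[:,:,::-1])
E
python3 look.py pics/d.png
```

```text
time_s: 17.25
position: [0.5207, 0.3272, 0.2442]
eef_rot: [0.354, 0.618, 0.35, -0.609]
contact_force: [0.9, -0.5, -0.9]
opening: 0.0061
shift [-0.0002 -0.0016 -0.0019] turn -0.0003 pos [0.5212 0.326  0.2449] jawyaw -0.532 xaxis [ 0.015  0.001 -1.   ] q1,q6 [0.56 2.66] F [-0.2 -0.4 -1.3] open 0.006 t 17.35 mm/row 1
plaque_blue [(0.88, [0.5221, 0.3287, 0.1921])]
slot [(0.77, [0.3165, 0.3083, 0.1125]), (0.76, [0.5214, 0.3252, 0.1497])]
plaque_blue [(0.61, [0.5188, 0.325, 0.1893]), (0.35, [0.463, -0.3077, -0.0008])]
slot [(0.64, [0.5181, 0.326, 0.1513])]
```

View pics/d.png

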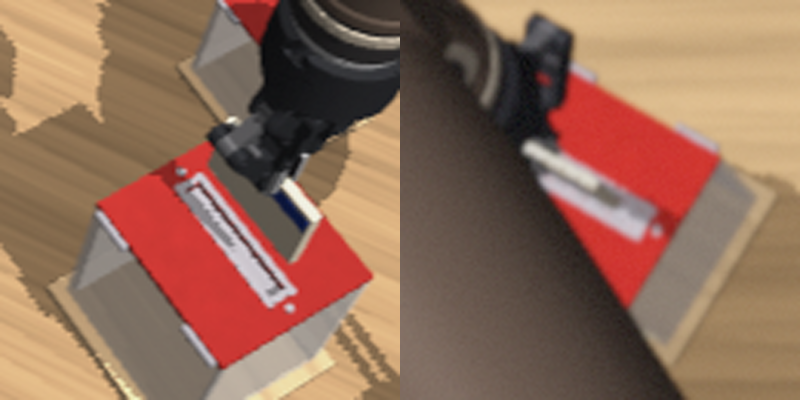

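View 7: the plaque hangs above the slot, parallel to it (slot in the left crop (185,180)–(290,300)). I lower it to about 3 mm above the lid and look again.

```bash
python3 -m handwheel '0.02 -0.001 -0.002 0 -1;0.04 -0.001 -0.002 0 -1;0.06 -0.001 -0.002 0 -1;0.08 -0.001 -0.002 0 -1;0.085 -0.001 -0.002 0 -1;0.088 -0.001 -0.002 0 -1;0.088 -0.001 -0.002 0 -1;0.088 -0.001 -0.002 0 -1;0.088 -0.001 -0.002 0 -1;0.088 -0.001 -0.002 0 -1';sed -i 's/((400,230),(90,170))/((420,250),(100,180))/;s/+130/+100/g' look.py; python3 look.py pics/e.png
```

```text
time_s: 18.55
position: [0.5221, 0.3269, 0.2106]
eef_rot: [0.353, 0.619, 0.349, -0.609]
contact_force: [-0.4, 0.5, -0.5]
opening: 0.0064
shift [-0.0865 -0.0013  0.0003] turn -0.0005 pos [0.5221 0.3269 0.2104] jawyaw -0.533 xaxis [ 0.016  0.002 -1.   ] q1,q6 [0.56 2.67] F [ 0.1  0.  -1.2] open 0.0063 t 18.65 mm/row 35
plaque_blue [(0.98, [0.522, 0.3287, 0.1584]), (0.71, [0.5754, -0.0389, -0.0043])]
slot [(0.71, [0.3157, 0.3114, 0.114])]
plaque_blue [(0.66, [0.5221, 0.3302, 0.154])]
slot [(0.63, [0.5174, 0.3254, 0.1517])]
```

View pics/e.png

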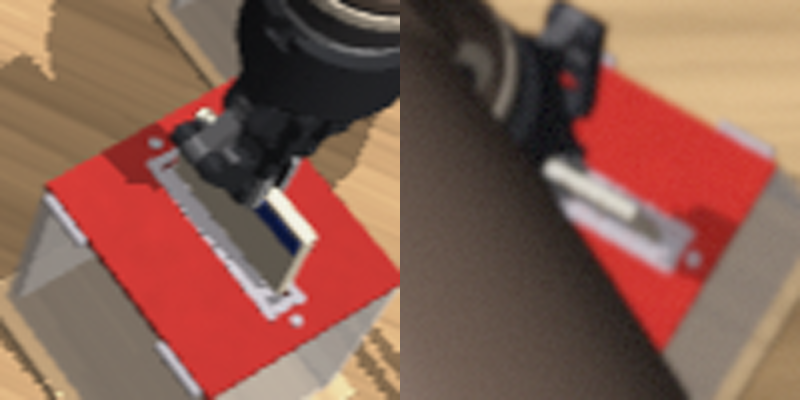

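View 8: the plaque's lower corner, left crop (280,293), sits inside the slot end near (285,303) and looks centred across. I feel my way in slowly.

```bash
python3 -m handwheel '0.003 -0.001 0 0 -1;0.006 -0.001 0 0 -1;0.009 -0.001 0 0 -1;0.012 -0.001 0 0 -1;0.014 -0.001 0 0 -1;0.016 -0.001 0 0 -1;0.018 -0.001 0 0 -1;0.02 -0.001 0 0 -1;0.02 -0.001 0 0 -1;0.02 -0.001 0 0 -1'; python3 -c "
from h import *
go((.5215,.327,.199),-.53); print(obs()['torque'])"
```

```text
time_s: 19.85
position: [0.5218, 0.3271, 0.2023]
eef_rot: [0.353, 0.619, 0.349, -0.609]
contact_force: [-0.3, -1.5, -0.6]
opening: 0.0064
shift [ 0.0082 -0.0007  0.0007] turn -0.0005 pos [0.5218 0.3271 0.2023] jawyaw -0.533 xaxis [ 0.016  0.002 -1.   ] q1,q6 [0.56 2.67] F [-0.3 -1.5 -0.6] open 0.0064 t 19.85 mm/row 3
[-0.02080632 -0.01653025 -0.01422293]
```

No hard contact at a bottom height of about 0.147. Continuing.

```bash
python3 -m handwheel '0.002 0 0 0 -1;0.004 0 0 0 -1;0.006 0 0 0 -1;0.008 0 0 0 -1;0.01 0 0 0 -1;0.012 0 0 0 -1;0.013 0 0 0 -1;0.014 0 0 0 -1;0.015 0 0 0 -1;0.015 0 0 0 -1'; python3 -c "
from h import *
go((.5215,.327,.199),-.53); print(obs()['torque'])"
```

```text
time_s: 20.85
position: [0.5219, 0.327, 0.1961]
eef_rot: [0.353, 0.619, 0.348, -0.609]
contact_force: [1.5, -0.1, 1.0]
opening: 0.0065
shift [-0.0072 -0.0008  0.0006] turn -0.0005 pos [0.5219 0.327  0.1961] jawyaw -0.533 xaxis [ 0.016  0.002 -1.   ] q1,q6 [0.56 2.67] F [ 1.5 -0.1  1. ] open 0.0065 t 20.85 mm/row 3
[-0.14686924 -0.24269186 -0.00894152]
```

The force rose by only 2 N, so it is in the slot and on the flap. Pushing on.

```bash
python3 -m handwheel '0.008 0 0 0 -1;0.016 0 0 0 -1;0.024 0 0 0 -1;0.032 0 0 0 -1;0.04 0 0 0 -1;0.048 0 0 0 -1;0.056 0 0 0 -1;0.064 0 0 0 -1;0.072 0 0 0 -1;0.076 0 0 0 -1'; python3 -c "
from h import *
go((.5215,.327,.16),-.53); print(obs()['torque'])"
```

```text
time_s: 21.85
position: [0.5223, 0.3271, 0.1654]
eef_rot: [0.353, 0.619, 0.348, -0.609]
contact_force: [-0.2, 0.4, -0.8]
opening: 0.0064
shift [ 0.0134 -0.0018  0.0013] turn -0.0005 pos [0.5223 0.3271 0.1654] jawyaw -0.533 xaxis [ 0.015  0.002 -1.   ] q1,q6 [0.56 2.67] F [-0.2  0.4 -0.8] open 0.0064 t 21.85 mm/row 5
[-0.02990526 -0.06178236 -0.01481636]
```

```bash
python3 -m handwheel '0.003 0 0 0 -1;0.006 0 0 0 -1;0.009 0 0 0 -1;0.011 0 0 0 -1;0.012 0 0 0 -1;0.012 0 0 0 -1;0.012 0 0 0 -0.5;0.012 0 0 0 -0.5;0.012 0 0 0 -0.5;0.012 0 0 0 -0.5'; python3 -c "
from h import *
go((.5215,.327,.16),-.53)";python3 -m handwheel '-0.05 0 0 0 -0.5;-0.1 0 0 0 -0.5;-0.2 0 0 0 -0.5;-0.3 0 0 0 -0.5;-0.3 0.1 0.1 0 -0.5;-0.3 0.2 0.2 0 -0.5;-0.3 0.2 0.3 0 -0.5;-0.3 0.2 0.4 0 -0.5;-0.3 0.2 0.5 0 -0.5;-0.3 0.2 0.5 0 -0.5'; python3 look.py pics/f.png
```

```text
time_s: 22.85
position: [0.5224, 0.3271, 0.1606]
eef_rot: [0.353, 0.619, 0.349, -0.609]
contact_force: [-0.1, -0.2, -0.5]
opening: 0.0212
shift [ 0.0016 -0.0018  0.0013] turn -0.0005 pos [0.5224 0.3271 0.1606] jawyaw -0.533 xaxis [ 0.015  0.002 -1.   ] q1,q6 [0.56 2.67] F [-0.1 -0.2 -0.5] open 0.0212 t 22.85 mm/row 1
time_s: 23.85
position: [0.4856, 0.1108, 0.2808]
eef_rot: [0.352, 0.62, 0.347, -0.61]
contact_force: [-0.1, 0.0, 0.6]
opening: 0.0212
shift [ 0.0911 -0.2016 -0.5009] turn -0.0007 pos [0.4877 0.1134 0.2804] jawyaw -0.535 xaxis [ 0.017  0.002 -1.   ] q1,q6 [0.23 2.33] F [ 1.8 -0.2 -0.5] open 0.0211 t 23.95 mm/row 219
plaque_blue [(0.33, [0.4624, -0.3098, -0.0027])]
slot [(0.94, [0.5212, 0.3283, 0.1521]), (0.94, [0.3181, 0.3102, 0.1128])]
plaque_blue []
slot [(0.75, [0.5156, 0.3247, 0.1511]), (0.65, [0.3113, 0.3167, 0.1088])]
```

View pics/f.png

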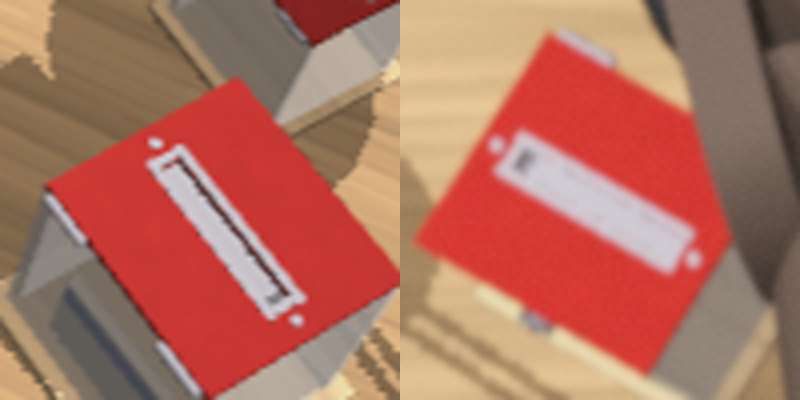

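View 9: the slot is closed by its flap as at the start. The plaque shows through the clear wall inside the box, left crop (105,320). One last full look before handing in.

```bash
python3 -c "
from h import *
p=cams.read_camera('scene')
for n in ['tumbler_blue','vase','tumbler_green','tumbler_amber','bowl_cream','bowl_teal','bowl_wood']:print(n,[(round(d['score'],2),np.round(d['position'],3).tolist()) for d in cams.tip_of(p,n)][:2])
cv2.imwrite('pics/g.png',p['image'][:,:,::-1])"
```

```text
tumbler_blue [(0.88, [0.458, -0.309, 0.006]), (0.73, [0.461, -0.31, -0.001])]
vase [(0.64, [0.468, -0.049, 0.018])]
tumbler_green [(0.9, [0.533, -0.15, 0.047])]
tumbler_amber [(0.85, [0.606, -0.04, 0.038]), (0.32, [0.537, -0.153, 0.048])]
bowl_cream [(0.6, [0.657, 0.08, 0.014]), (0.34, [0.521, 0.33, -0.004])]
bowl_teal [(0.79, [0.664, -0.17, 0.018])]
bowl_wood [(0.69, [0.618, -0.343, 0.002])]
```

View pics/g.png

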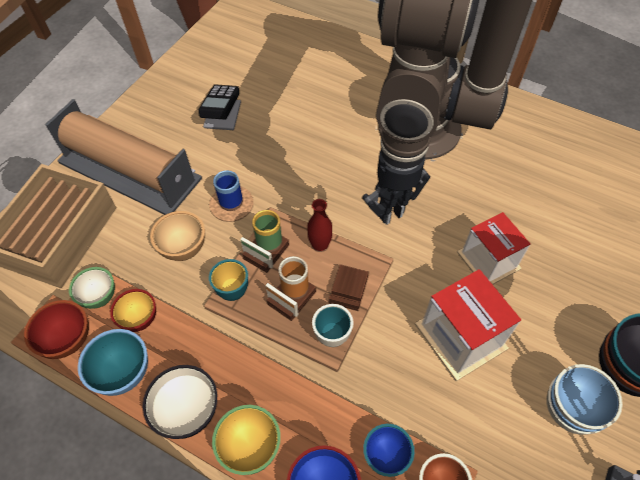

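View 10: the tumbler stands on the mat at (228,190), the block at (350,287) is empty, and the plaque is in the box at (448,335). Everything else is in place, so I hand in.

```bash
python3 -c "
from plant import workorder; print(workorder.job_done())"
```

```text
the job is handed in; nothing more can be done
None
```

The job is done and handed in at about 24 s on the robot's clock, against the 58 s limit.

- **Tumbler:** I lifted the blue tumbler off its block and set it upright on the cork mat with a light touch of about 13 N. The last picture puts it about 3 mm from the mat's middle.
- **Plaque:** I pulled the blue-banded plaque from its groove and posted it through the slot of the larger red-lidded box. The force rose by about 2 N at the flap, and the plaque dropped when I let go about 45 mm in.
- **Last checks:** The final pictures show the plaque inside the box and the slot closed as at the start. I judged the flap by eye because no joint reading is available. The vase, bowls and other tumblers measured within about 6 mm of their starting positions, which is about the detector's accuracy. I checked the other two plaques by eye only, and the gripper was clear of everything.
- **Disagreements:** The two cameras differed by 3 to 6 mm on some positions, so I averaged them. The gripper read about 6 mm open on the 8 mm plaque, and the grip held. The tool leaned about 1° from vertical throughout. A low-scoring detection (0.33) placed the blue plaque at the mat; the pictures show no plaque there.

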